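# Sweep the die bed and snap its cover on

## Robot

A 7-joint arm with a two-finger parallel gripper is mounted at the origin on a cart in front of the work surface, level with it; the furniture and walls round the work are solid. World frame = base frame: x ahead of the robot, y to its left, z up, the work surface at z = 0. Lengths are in m, angles in rad, forces in N, time in s.
With the tool pointing down it reaches from about 0.425 to 0.95 m from the base axis. Payload 4.7 kg.
Tool frame: the origin (TCP) lies on the centre line of the jaws, within the pads' length; the fingertips stand robot.nose_length ahead of it and the grasp point (between the pads) lies 8 mm behind it (robot.nose_length is the distance from the TCP to the fingertips, in m); z points along the fingers, y is the line along which they close (so a half turn about z gives the same grasp; the last joint's range is limited). The gripper opens to 85 mm and grips with 20 to 120 N. Pads are 22 mm wide; open, the fingers measure 114 mm over their backs; the gripper's body (76 mm by 85 mm) begins 54 mm behind the grasp point. The pads swing forward as they close: fully open they stand 13 mm farther back than shut.
Start: joints at [1.275, 0.469, -0.049, 1.532, 0.024, 1.141, -0.082], TCP at [0.178, -0.651, 0.242] pointing down, gripper open.
Joint ranges: [-2.59, 2.59], [-0.33, 1.99], [-1.39, 1.29], [0.1, 2.45], [-1.04, 4.18], [0.21, 1.99], [-2.66, 2.66]. Speed limits (rad/s): [2.57, 2.57, 3.14, 3.14, 3.14, 3.14, 3.14].

## Interface

Orientations are given as [roll, pitch, yaw] about the fixed x, y, z axes, in that order (R = Rz(yaw) Ry(pitch) Rx(roll)).
In Python, from plant import robot gives the robot as it stands. Calls block until the motion is done:
- robot.goto(position, orientation): joint-space move of the TCP to a pose.
- robot.move_straight(position, vel=0.15, attitude=None, contact_N=None): straight line of the TCP; attitude=None keeps the orientation; vel is the mean speed in m/s. With contact_N (N) it stops when the force on the tool has changed by that much, and returns True; else False.
- robot.move_joints(angles): joint-space move.
- robot.grip(opening, strength=None): opening from 0.0 (shut) to 1.0 (fully open); strength is the grip in N (None keeps the last); returns when the fingers have stopped.
- robot.sleep(seconds).
- robot.inverse_kinematics(position, orientation): joint angles nearest the present ones, or None.
- robot.sense(): the state.
- robot.grab_frame(name): name is "scene" or "top" or "wrist"; returns a dict with "image" (480x640x3 uint8, red, green, blue), "range_z" (480x640 float32, m along the optical axis (not along the pixel's ray), 0 where there is no reading), "fx", "fy", "cx", "cy" (pixels), "R" (3x3) and "t" (3): a world point X has camera coordinates R X + t. Camera axes: x right, y down, z forward; pixel columns grow to the right and rows downward; lengths in m; the calibration is good to about 2 mm. A picture is of the moment at which its call begins.
A pose or a line that the arm cannot do raises robot.IKError and nothing moves.
- robot.close_job(): hands the job in; it is judged then, once.
The state is a dict: "t": time; "joint_pos": joint angles; "joint_velocities": joint speeds; "effort": joint torques, N m; "tcp_pos": TCP position; "tcp_rot": TCP orientation; "wrist_force": force on the tool from outside, world axes, zero at the start; "torque": the same for the moment, N m; "opening": opening from 0.0 (shut) to 1.0 (fully open); "gripper_force": force on a finger pad.
Only numpy, scipy, OpenCV 4.12 (cv2) and the standard library are available. Lean on these libraries where they do the work, as an engineer would, in place of code of your own. Each camera call takes 0.05 s, during which the arm holds its last target. There are 200 camera calls.

## Task

Take the blue-handled brush and sweep the three metal offcuts off the steel die bed into its green catch tray (do not touch them with your fingers), then set the brush down on the worktop. Fit the orange cover squarely over the bed with its ends centred, press it down until both clips snap past their catches and it sits fully home, and finish without letting go: still pressing it down firmly (about 10 N). Leave the pot of pins, the brass dish and the red case where they are.

Things in the scene. Friction and masses are not known exactly. Their poses are not given: they have to be found in the camera images.
- die_bed: Fixed steel die bed with catch tray. Origin on the worktop under the centre of the steel block; x points away from the tray, z up. The block is 90 mm (x) by 80 mm (y), its flat top 45 mm above the worktop. A brass roller catch with a spring behind it stands 5 mm out of each y side, 12 mm below the top. Foot plate 120 mm wide (y), 6 mm thick, from x -45 to +46 mm.
- bed_top (a point): Centre of the die bed's flat steel top, 45 mm above the worktop; axes as the die bed's. The top is open at the +x end and at the tray end (-x).
- tray_floor (a point): Centre of the floor of the open green catch tray that joins the block's -x side; 6 mm above the worktop, 86 mm along -x from the bed's centre. Inside the tray: x -45 to -125 mm and y -56 to +56 mm from the bed's centre; walls 24 mm high above the worktop.
- cover_grip (a point): Orange clip-on cover, 80 (x) by 105 (y) by 70 mm high, 0.09 kg, standing on two clip legs, half-turn symmetric. The point is in the black bar on top: 44 mm long in x, 16 mm thick in y, 36 mm tall; 22 mm above the plate's top, 56 mm above the legs' feet. Take it across the bar (fingers close along y); fingertips may bear on the plate. Axes: x along the bar, y leg to leg, z up.
- cover_seat (a point): Centre of the plate's underside, 28 mm above the legs' feet; axes as cover_grip. Home: it lies on bed_top, cover x along bed x either way round, legs outside the block's y sides (2 mm play each side, rounded lead-ins). Pressed down, it meets the catches about 15 mm above home, takes 8 to 13 N at most, then the force drops and the catches pull it down (up to 17 N) over the last 8 mm.
- brush_grip (a point): Hand brush standing on its bristles, 0.08 kg. The point is the centre of its blue upright handle, 60 mm above the bristle ends; handle 15 mm thick in x, 46 mm long in y, from 36 to 78 mm above the bristle ends; take it across the thickness. Below: wooden back 24 (x) by 70 (y) by 14 mm, and stiff bristles 18 (x) by 66 (y) by 22 mm. It sweeps along its x, either way.
- scrap_a_mid (a point): Middle of a brass offcut, 16 x 14 x 12 mm, 22 g, lying on the bed.
- scrap_b_mid (a point): Middle of a copper offcut, 14 x 17 x 15 mm, 20 g, lying on the bed.
- scrap_c_mid (a point): Middle of a brass offcut, 18 x 12 x 15 mm, 20 g, lying on the bed.
- torch_manifold: Fixed torch stand with gas valves between the two places where brush and cover stand, about 0.1 m wide and up to 0.25 m high: carry things round or over it. A lidded pot right of the die bed and bottles behind the nearer of those places are 0.04 to 0.13 m high; keep the fingers clear of them. Origin near its middle, on the worktop.
- pin_pot: Bystander: clear pot packed with steel pins, 37 mm wide, 42 mm high; origin under its centre.
- brass_dish: Bystander: shallow brass dish of findings, 55 mm wide, 14 mm high; origin under its centre.
- red_case: Bystander: flat red case, 34 x 66 x 14 mm; origin under its centre.
Not all that is in view belongs to the job. Of the things that look like the part that bears brush_grip, the larger one is meant.

How it is judged:
By the outcome, as a careful person would: the job done as asked, in the order asked, and still so for the second after the job is handed in, while the arm keeps its last pose, push and grip.
It also fails if it takes over 72 s, if anything falls off the work surface, if the arm or the gripper's body presses on something with over 40 N, if the wrist force passes 120 N, or if a joint passes its speed limit or range.

## Working session

There is one attempt and no reset: what is moved stays moved. The work goes in short steps, each a Python script; the robot and the scene stay as the last script left them, time stands still between calls to the robot, and variables do not carry over. Pictures are saved under pics/ and viewed, at most 10 in all, crops included, and the job is handed in when it is done.

```bash
ls; mkdir -p pics; python3 - <<'E'
from plant import robot
import cv2,numpy as np,pickle
d={}
for n in ("scene","top"):
    f=robot.grab_frame(n); d[n]=f
    cv2.imwrite(f"pics/{n}0.png",f["image"][:,:,::-1])
    R,t=np.array(f["R"]),np.array(f["t"]); print(n,f["fx"],-R.T@t,R[2])
pickle.dump(d,open("f0.pkl","wb"))
s=robot.sense(); print(s,robot.nose_length)
E
```

```text
pics
scene 479.16299866876983 [-0.20169698  0.62871217  0.65776503] [ 0.6179842  -0.5571379  -0.55470072]
top 482.5174854489878 [0.19873899 0.03928176 1.31482059] [ 0.22414846  0.0089971  -0.97451348]
{'t': 0.1, 'joint_pos': array([ 1.27509027,  0.46934965, -0.04863876,  1.53357079,  0.02412299,
        1.1410048 , -0.08230473]), 'joint_velocities': array([-0.00043004, -0.0015244 , -0.00095939, -0.00273781, -0.00162457,
        0.00167969, -0.00048043]), 'effort': array([ 7.56550526e-04, -5.11516571e+01, -4.71083354e-02, -2.38391519e+01,
        1.07582522e-02,  4.35861497e-03, -3.99872391e-06]), 'tcp_pos': array([ 0.17786491, -0.65061983,  0.24137556]), 'tcp_rot': array([-3.13984783e+00,  6.20599611e-05,  2.66879006e-01]), 'wrist_force': array([ 0.53626692, -0.68496542, -0.2889176 ]), 'torque': array([-0.0029663 ,  0.03265763,  0.01791401]), 'gripper_force': 0.0, 'opening': 0.9999032813253897} 0.011
```

View pics/top0.png

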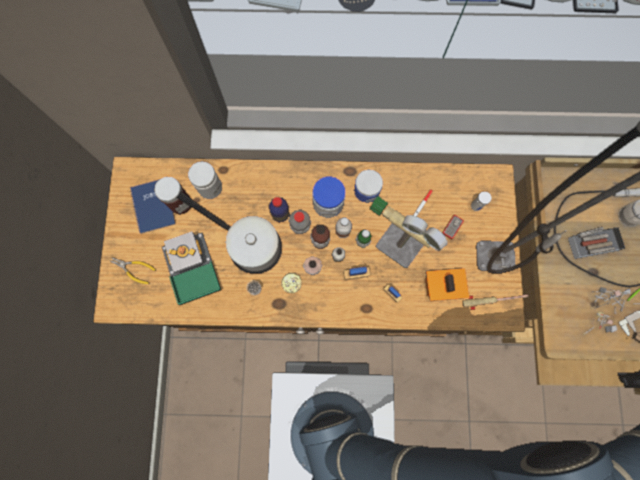

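View pics/scene0.png

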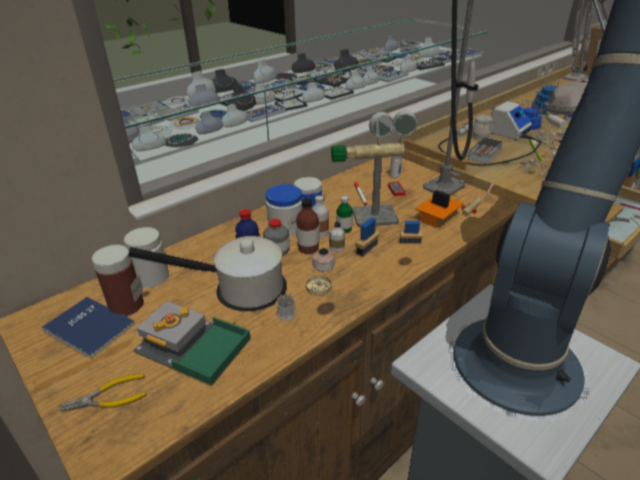

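The top view shows the bed at about (185,255) with its tray at (193,285). The large brush is at (357,271) and a small decoy at (393,293). The cover is at (447,284) and the torch stand at (405,240).

```bash
cat > h.py <<'E'
import numpy as np,cv2,pickle
def cloud(f):
    z=f["range_z"]; v,u=np.mgrid[:480,:640]
    P=np.stack([(u-f["cx"])/f["fx"]*z,(v-f["cy"])/f["fy"]*z,z],-1)
    return (P-np.array(f["t"]))@np.array(f["R"])
def rect(P):
    r=cv2.minAreaRect((P[:,:2]*1000).astype(np.float32)); return [np.round(x,1) for x in (r[0][0],r[0][1],r[1][0],r[1][1],r[2])]
E
python3 - <<'E'
from h import *
d=pickle.load(open("f0.pkl","rb"))
for n,boxes in (("top",dict(brush=(340,260,375,285),small=(380,280,405,305),cover=(422,262,472,305),bed=(160,228,222,305))),("scene",dict(brush=(350,212,382,258),bed=(130,295,252,385),cover=(410,185,465,228)))):
    f=d[n];C=cloud(f);H=cv2.cvtColor(f["image"],cv2.COLOR_RGB2HSV).astype(int)
    for k,(a,b,c,e) in boxes.items():
        c_=C[b:e,a:c].reshape(-1,3);h=H[b:e,a:c].reshape(-1,3);ok=np.isfinite(c_).all(1)
        sel={"blue":(abs(h[:,0]-110)<12)&(h[:,1]>120),"orange":(abs(h[:,0]-13)<6)&(h[:,1]>200)&(c_[:,2]>.03),"black":(h[:,2]<60)&(c_[:,2]>.03),"green":(abs(h[:,0]-75)<15)&(h[:,1]>120),"bedtop":(c_[:,2]>.038)&(c_[:,2]<.052)}
        for s,m in sel.items():
            if m.sum()>12: p=c_[m];print(n,k,s,m.sum(),p.mean(0).round(3),"z",np.percentile(p[:,2],[2,98]).round(3),rect(p))
t=d["top"]["image"][225:310,155:225];s=d["scene"]["image"][290:390,130:260]
a=cv2.resize(t,(395,480),interpolation=2);b=cv2.resize(s,(400,308),interpolation=2);b=cv2.copyMakeBorder(b,0,172,0,0,0)
cv2.imwrite("pics/bed0.png",np.hstack([a,b])[:,:,::-1])
E
```

```text
top brush blue 79 [ 0.412 -0.059  0.077] z [0.069 0.082] [np.float64(412.2), np.float64(-58.6), np.float64(12.2), np.float64(40.7), np.float64(8.9)]
top brush bedtop 30 [ 0.41  -0.055  0.041] z [0.038 0.051] [np.float64(413.8), np.float64(-58.0), np.float64(20.3), np.float64(62.7), np.float64(8.7)]
top small blue 37 [ 0.356 -0.15   0.091] z [0.053 0.414] [np.float64(276.3), np.float64(-64.2), np.float64(27.3), np.float64(257.3), np.float64(42.9)]
top small bedtop 17 [ 0.359 -0.152  0.044] z [0.038 0.05 ] [np.float64(359.2), np.float64(-152.5), np.float64(32.9), np.float64(1.9), np.float64(46.3)]
top cover orange 128 [ 0.39  -0.31   0.054] z [0.03  0.044] [np.float64(326.3), np.float64(-148.1), np.float64(96.7), np.float64(443.0), np.float64(21.9)]
top cover black 27 [ 0.385 -0.295  0.064] z [0.055 0.071] [np.float64(385.5), np.float64(-299.0), np.float64(36.3), np.float64(12.3), np.float64(4.5)]
top cover bedtop 65 [ 0.385 -0.297  0.041] z [0.038 0.051] [np.float64(384.8), np.float64(-300.6), np.float64(72.3), np.float64(99.4), np.float64(3.7)]
top bed green 17 [0.342 0.382 0.019] z 
[... 938 characters left out ...]
.1), np.float64(388.7), np.float64(229.3), np.float64(137.3), np.float64(47.0)]
scene cover blue 54 [ 0.345 -0.143  0.066] z [0.047 0.061] [np.float64(74.5), np.float64(230.3), np.float64(19.5), np.float64(969.4), np.float64(35.9)]
scene cover orange 535 [ 0.376 -0.286  0.037] z [0.031 0.044] [np.float64(128.6), np.float64(155.3), np.float64(109.8), np.float64(1149.2), np.float64(29.4)]
scene cover black 207 [ 0.384 -0.298  0.059] z [0.042 0.072] [np.float64(385.4), np.float64(-300.5), np.float64(43.0), np.float64(19.5), np.float64(6.7)]
scene cover bedtop 106 [ 0.378 -0.273  0.045] z [0.038 0.052] [np.float64(380.9), np.float64(-239.0), np.float64(173.4), np.float64(70.3), np.float64(89.4)]
```

View pics/bed0.png

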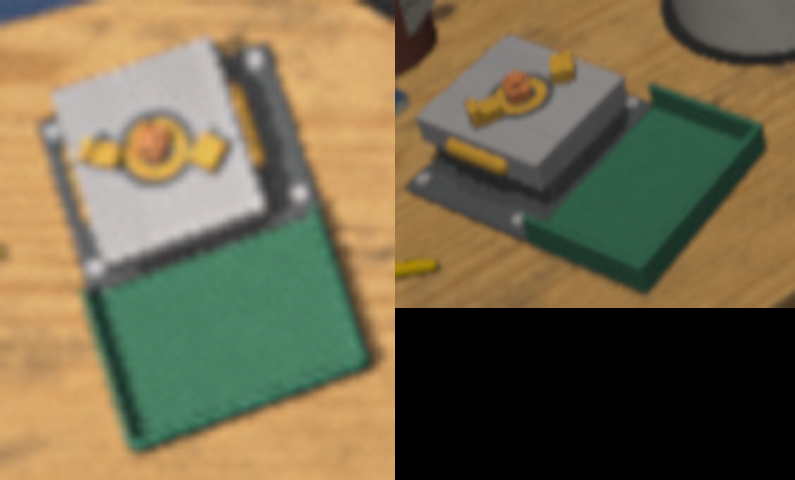

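```bash
python3 - <<'E'
from plant import robot
from h import *
D=np.deg2rad
def look(n):
    f=robot.grab_frame("wrist"); pickle.dump(f,open(n+".pkl","wb")); cv2.imwrite(f"pics/{n}.png",f["image"][:,:,::-1]); 
    R,t=np.array(f["R"]),np.array(f["t"]);print(n,-R.T@t,R[2],robot.sense()["t"])
for p,y in (((.412,-.058,.05),98.9),((.412,-.058,.35),98.9),((.385,-.30,.05),4.5),((.46,.41,.08),20),((.46,.41,.08),110),((.36,.37,.08),110)):
    q=robot.inverse_kinematics(p,[np.pi,0,D(y)]); print(p,y,None if q is None else np.round(q,2))
robot.goto([.385,-.33,.36],[np.pi,0,D(20)]); look("w_cover")
robot.goto([.44,-.06,.36],[np.pi,0,D(98.9)]); look("w_brush")
robot.goto([.44,.40,.34],[np.pi,0,D(110)]); look("w_bed")
a=[cv2.resize(cv2.imread(f"pics/w_{k}.png"),(400,300)) for k in("cover","brush","bed")]
cv2.imwrite("pics/w3.png",np.vstack([np.hstack(a[:2]),np.hstack([a[2],a[2]*0])]))
E
```

```text
(0.412, -0.058, 0.05) 98.9 [ 0.55  0.43 -0.61  2.27  0.46  0.57 -0.25]
(0.412, -0.058, 0.35) 98.9 [ 0.84 -0.02 -0.77  1.91 -0.02  1.25  0.23]
(0.385, -0.3, 0.05) 4.5 [ 0.7   0.45 -0.16  2.13  0.12  0.58 -1.03]
(0.46, 0.41, 0.08) 20 [-0.27  0.68 -0.75  1.79  0.57  0.91 -2.5 ]
(0.46, 0.41, 0.08) 110 [-0.04  0.9  -1.18  1.78  0.93  1.14 -1.19]
(0.36, 0.37, 0.08) 110 [-0.03  0.76 -1.18  2.01  0.86  0.99 -1.31]
w_cover [ 0.44788301 -0.30892245  0.49172967] [-0.24968975 -0.08954552 -0.96417666] 1.6333
w_brush [0.43084325 0.00410406 0.4921191 ] [ 0.03918401 -0.26079856 -0.9645977 ] 2.75
w_bed [0.41917946 0.46157634 0.47195089] [ 0.08957015 -0.24892661 -0.96437168] 4.4833
```

View pics/w3.png

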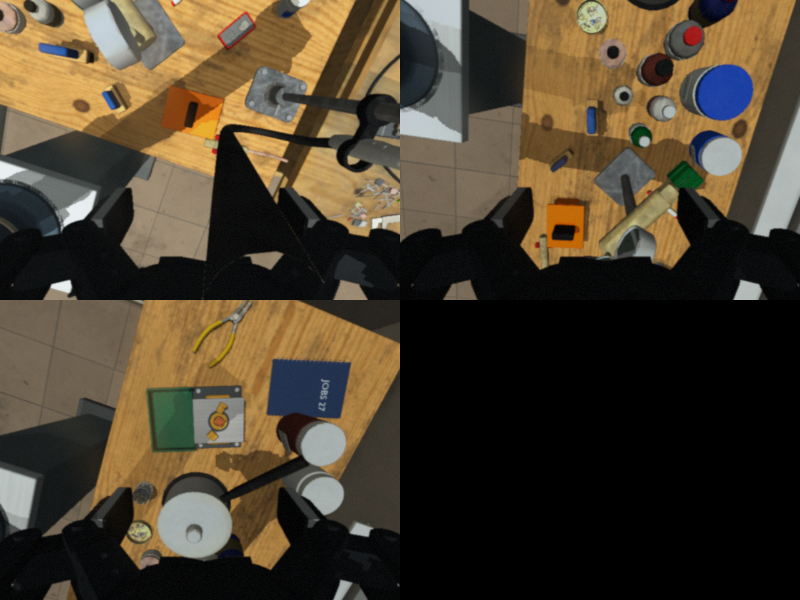

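The wrist views show the cover at (192,113)*1.6, the large brush at (592,120) in its panel, and the bed with three offcuts near (218,420), all clear to measure.

```bash
python3 - <<'E'
from h import *
import cv2
def comps(n,box,zlo,zhi,color=None,amin=15):
    f=pickle.load(open(n+".pkl","rb"));C=cloud(f);H=cv2.cvtColor(f["image"],cv2.COLOR_RGB2HSV).astype(int)
    m=(f["range_z"]>0)&(C[...,2]>zlo)&(C[...,2]<zhi)
    x0,x1,y0,y1=box;m&=(C[...,0]>x0)&(C[...,0]<x1)&(C[...,1]>y0)&(C[...,1]<y1)
    if color=="blue":m&=(abs(H[...,0]-110)<12)&(H[...,1]>100)
    if color=="green":m&=(abs(H[...,0]-75)<15)&(H[...,1]>100)
    k,L=cv2.connectedComponents(m.astype(np.uint8))
    for i in range(1,k):
        p=C[L==i]
        if len(p)>=amin: print(n,(zlo,zhi),len(p),p.mean(0).round(4),*map(float,rect(p)))
bed=(.38,.55,.3,.5)
print("bed top");comps("w_bed",bed,.041,.049)
print("scraps");comps("w_bed",bed,.0515,.07)
comps("w_bed",(.27,.5,.28,.48),.001,.012,"green"); comps("w_bed",(.27,.5,.28,.48),.018,.03,"green")
br=(.36,.46,-.12,0)
print("brush");comps("w_brush",br,.073,.085);comps("w_brush",br,.05,.09,"blue");comps("w_brush",br,.028,.042)
cv=(.31,.46,-.38,-.2)
print("cover")
for n in("w_cover","w_brush"):comps(n,cv,.028,.042);comps(n,cv,.062,.08)
E
```

```text
bed top
w_bed (0.041, 0.049) 5182 [0.4624 0.4124 0.0457] 463.0 410.8 90.3 80.7 21.9
scraps
w_bed (0.0515, 0.07) 197 [0.4581 0.4347 0.0577] 458.3 434.4 18.0 12.0 81.3
w_bed (0.0515, 0.07) 203 [0.4637 0.4119 0.0571] 464.2 411.5 13.9 16.9 75.7
w_bed (0.0515, 0.07) 197 [0.4602 0.3845 0.0571] 460.7 384.0 13.7 16.2 64.6
w_bed (0.001, 0.012) 3624 [0.3949 0.379  0.0067] 389.2 381.1 63.3 111.8 21.2
w_bed (0.018, 0.03) 38 [0.3888 0.443  0.0247] 388.4 443.3 20.3 2.2 19.9
w_bed (0.018, 0.03) 32 [0.4139 0.3301 0.0244] 413.2 329.8 28.2 2.0 23.5
brush
w_brush (0.073, 0.085) 568 [ 0.4157 -0.0592  0.078 ] 415.6 -59.9 14.9 45.7 9.8
w_brush (0.05, 0.09) 499 [ 0.4158 -0.0584  0.0782] 416.0 -59.1 13.2 44.4 7.9
w_brush (0.028, 0.042) 555 [ 0.417  -0.0535  0.0361] 415.7 -60.0 24.1 69.2 9.6
cover
w_cover (0.028, 0.042) 5391 [ 0.3915 -0.3025  0.0347] 389.9 -302.9 79.8 105.3 5.6
w_cover (0.062, 0.08) 584 [ 0.3905 -0.303   0.0703] 389.9 -302.9 44.0 16.0 5.8
w_brush (0.028, 0.042) 3346 [ 0.3909 -0.2944  0.0346] 390.3 -301.7 80.3 106.7 5.6
w_brush (0.062, 0.08) 487 [ 0.3907 -0.2995  0.0691] 390.5 -301.5 43.8 16.4 5.6
```

```bash
cat >> h.py <<'E'
D=np.deg2rad
BED=np.array([.463,.4108]);BY=D(21.9)
def bed(x,y=0):
    c,s=np.cos(BY),np.sin(BY); return BED+np.array([c*x-s*y,s*x+c*y])
def ori(deg): return [np.pi,0,D(deg)]
def st(robot,l=""):
    s=robot.sense();print(l,round(s["t"],2),s["tcp_pos"].round(4),np.rad2deg(s["tcp_rot"]).round(1),"F",s["wrist_force"].round(1),"op",round(s["opening"],3),"g",round(s["gripper_force"],1));return s
E
python3 - <<'E'
from plant import robot
from h import *
f=pickle.load(open("w_bed.pkl","rb"));C=cloud(f);p=C[(f["range_z"]>0)]
p=p[(p[:,2]>.07)&(p[:,2]<.2)];q=(p[:,:2]-BED)@np.array([[np.cos(BY),-np.sin(BY)],[np.sin(BY),np.cos(BY)]])
m=(abs(q[:,0])<.13)&(abs(q[:,1])<.13);print("near bed",m.sum(), p[m].mean(0) if m.any() else "")
robot.grip(.5)
robot.goto([.4156,-.0599,.20],ori(99.7))
robot.move_straight([.4156,-.0599,.052],vel=.12); st(robot,"at")
robot.grip(0,60); st(robot,"gripped")
robot.move_straight([.4156,-.0599,.27],vel=.2); st(robot,"up")
f=robot.grab_frame("wrist");cv2.imwrite("pics/held.png",f["image"][:,:,::-1])
E
```

```text
near bed 5512 [0.55391207 0.37271412 0.10658718]
at 8.12 [ 0.416  -0.0599  0.0524] [179.9   0.   99.7] F [ 0.  -0.2  0.3] op 0.501 g 0.0
gripped 8.47 [ 0.4158 -0.06    0.0523] [180.    0.   99.7] F [-1.2 -0.5  3.9] op 0.168 g 61.8
up 9.72 [ 0.4148 -0.0599  0.2691] [-179.9   -0.    99.7] F [-0.4 -0.6 -1.7] op 0.169 g 61.5
```

View pics/held.png

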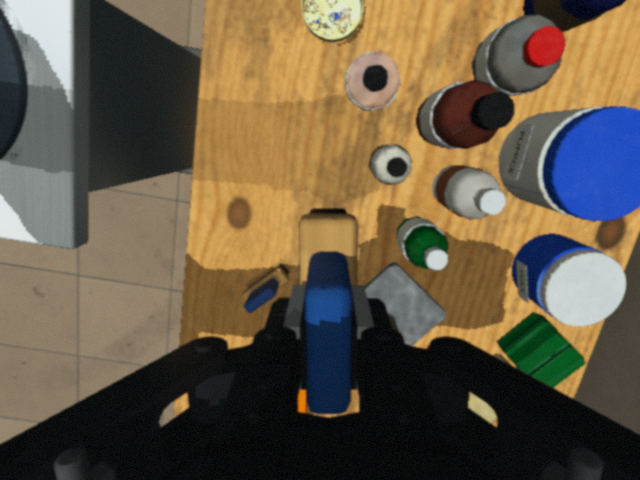

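The brush is held straight across the handle (around (330,330)). Next I check clearances beyond the bed.

```bash
python3 - <<'E'
from h import *
f=pickle.load(open("w_bed.pkl","rb"));C=cloud(f);p=C[(f["range_z"]>0)]
p=p[(p[:,2]>.07)&(p[:,2]<.3)];q=(p[:,:2]-BED)@np.array([[np.cos(BY),-np.sin(BY)],[np.sin(BY),np.cos(BY)]])
for y in np.arange(-.13,.13,.02):
    m=(q[:,1]>=y)&(q[:,1]<y+.02)&(abs(q[:,0])<.16)
    if m.sum()>5: print(round(y,2),"x'min",q[m,0].min().round(3),"z of nearest20mm",p[m][q[m,0]<q[m,0].min()+.02][:,2].max().round(3),"zmax",p[m,2].max().round(3))
E
```

```text
-0.13 x'min -0.089 z of nearest20mm 0.093 zmax 0.113
-0.11 x'min 0.031 z of nearest20mm 0.101 zmax 0.113
-0.09 x'min 0.056 z of nearest20mm 0.115 zmax 0.128
-0.07 x'min 0.081 z of nearest20mm 0.131 zmax 0.14
-0.05 x'min 0.106 z of nearest20mm 0.14 zmax 0.14
-0.03 x'min 0.11 z of nearest20mm 0.133 zmax 0.134
-0.01 x'min 0.119 z of nearest20mm 0.133 zmax 0.133
```

```bash
python3 - <<'E'
from plant import robot
from h import *
z=.0985
p=bed(.038,0)
robot.goto([*p,.24],ori(111.9))
print(robot.move_straight([*p,z],vel=.12,contact_N=6)); st(robot,"down")
robot.move_straight([*bed(-.062,0),z],vel=.06); st(robot,"swept")
robot.move_straight([*bed(-.062,0),.24],vel=.2)
robot.goto([.40,.33,.36],ori(111.9))
st(robot)
for n in("wrist","top"):
    f=robot.grab_frame(n); pickle.dump(f,open("s_"+n+".pkl","wb")); cv2.imwrite(f"pics/s_{n}.png",f["image"][:,:,::-1])
E
```

```text
False
down 12.88 [0.4986 0.4256 0.0995] [179.9  -0.  111.9] F [-0.  -0.  -0.2] op 0.17 g 61.5
swept 14.7 [0.4058 0.3878 0.0985] [180.   -0.  111.9] F [-0.5  0.5 -0.9] op 0.171 g 61.4
 16.15 [0.4    0.3292 0.3587] [-1.799e+02  1.000e-01  1.119e+02] F [ 0.6 -0.1 -1.5] op 0.169 g 61.4
```

View pics/s_wrist.png

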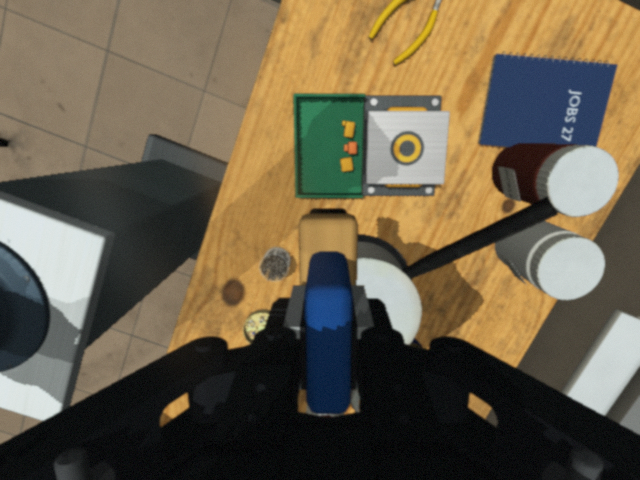

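All three offcuts are in the tray, at (347,128), (350,147) and (347,164), and the bed top is clear. I'll put the brush back now, and check the dark object near the cover in the earlier depth image.

```bash
python3 - <<'E'
from plant import robot
from h import *
f=pickle.load(open("s_wrist.pkl","rb"));C=cloud(f)
for u,v in((347,128),(350,147),(347,164)):print("scrap",C[v-2:v+3,u-2:u+3].reshape(-1,3).mean(0).round(3))
f=pickle.load(open("w_cover.pkl","rb"));C=cloud(f)
for u,v in((368,205),(365,240),(370,300),(380,380),(430,210),(480,215)):print("dark",u,v,f["range_z"][v,u].round(3),C[v,u].round(3))
f=pickle.load(open("f0.pkl","rb"))["top"];P=cloud(f)[f["range_z"]>0]
m=(P[:,2]>.12)&(P[:,0]>.25)&(P[:,0]<.62)&(P[:,1]>-.5)&(P[:,1]<0);P=P[m]
for y in np.arange(-.5,0,.04):
    k=P[(P[:,1]>=y)&(P[:,1]<y+.04)]
    if len(k)>3: print(round(y,2),"x",k[:,0].min().round(3),k[:,0].max().round(3),"z",k[:,2].min().round(2),k[:,2].max().round(2))
robot.goto([.4156,-.0599,.24],ori(99.7))
robot.move_straight([.4156,-.0599,.09],vel=.2)
print(robot.move_straight([.4156,-.0599,.0515],vel=.05,contact_N=4)); st(robot,"set")
robot.grip(.5); st(robot,"rel")
robot.move_straight([.4156,-.0599,.30],vel=.25); st(robot)
f=robot.grab_frame("wrist");C=cloud(f);m=(C[...,2]>.073)&(C[...,2]<.085)&(abs(C[...,0]-.4156)<.05)&(abs(C[...,1]+.06)<.05);print("brush top",m.sum(),C[m].mean(0).round(3),rect(C[m]))
E
```

```text
scrap [0.393 0.406 0.018]
scrap [0.404 0.388 0.023]
scrap [0.408 0.369 0.037]
dark 368 205 0.18 [ 0.424 -0.337  0.314]
dark 365 240 0.074 [ 0.432 -0.322  0.42 ]
dark 370 300 0.0 [ 0.448 -0.309  0.492]
dark 380 380 0.0 [ 0.448 -0.309  0.492]
dark 430 210 0.359 [ 0.416 -0.421  0.138]
dark 480 215 0.582 [ 0.416 -0.564 -0.08 ]
-0.46 x 0.408 0.486 z 0.12 0.63
-0.42 x 0.401 0.416 z 0.13 0.15
-0.38 x 0.401 0.414 z 0.15 0.29
-0.34 x 0.409 0.449 z 0.25 0.84
-0.3 x 0.439 0.45 z 0.69 0.84
-0.26 x 0.432 0.471 z 0.19 0.29
-0.22 x 0.442 0.498 z 0.12 0.29
-0.18 x 0.474 0.541 z 0.12 0.29
-0.14 x 0.509 0.576 z 0.17 0.21
-0.1 x 0.533 0.578 z 0.18 0.21
True
set 19.38 [ 0.4151 -0.0598  0.0523] [-179.9    0.    99.7] F [-1.9  0.4  6.8] op 0.164 g 62.4
rel 19.77 [ 0.4143 -0.06    0.0519] [-1.798e+02 -1.000e-01  9.970e+01] F [0.4 0.6 0.7] op 0.502 g 0.0
 20.91 [ 0.4147 -0.06    0.2989] [-1.797e+02 -1.000e-01  9.970e+01] F [-0.   0.9 -0.5] op 0.502 g 0.0
brush top 757 [ 0.416 -0.058  0.078] [np.float64(428.3), np.float64(-39.5), np.float64(87.5), np.float64(37.9), np.float64(57.7)]
```

```bash
python3 - <<'E'
from plant import robot
from h import *
d=pickle.load(open("f0.pkl","rb"));g=robot.grab_frame("wrist")
fr={"top":d["top"],"scene":d["scene"],"wc":pickle.load(open("w_cover.pkl","rb")),"now":g,"wbr":pickle.load(open("w_brush.pkl","rb"))}
for n,f in fr.items():
    C=cloud(f);V=f["image"].max(2);m=(f["range_z"]>0)&(C[...,2]>.1)&(C[...,2]<.9)&(C[...,0]>.3)&(C[...,0]<.7)&(C[...,1]>-.6)&(C[...,1]<-.22)&(V<70)
    p=C[m];print(n,len(p))
    for z in np.arange(.1,.9,.08):
        k=p[(p[:,2]>=z)&(p[:,2]<z+.08)]
        if len(k)>2: print("  z",round(z,2),len(k),"x",np.percentile(k[:,0],[0,50,100]).round(3),"y",np.percentile(k[:,1],[0,50,100]).round(3))
f=pickle.load(open("s_wrist.pkl","rb"));C=cloud(f);k=C[155:172,338:358];print(np.round(k[::3,::3,2],3))
a=d["scene"]["image"][:260,330:560];cv2.imwrite("pics/rod.png",cv2.resize(a,(530,600),interpolation=2)[:,:,::-1])
E
```

```text
top 2226
  z 0.1 91 x [0.402 0.413 0.477] y [-0.445 -0.425 -0.362]
  z 0.18 169 x [0.401 0.427 0.478] y [-0.453 -0.443 -0.341]
  z 0.26 264 x [0.408 0.452 0.484] y [-0.459 -0.438 -0.328]
  z 0.34 137 x [0.415 0.468 0.478] y [-0.444 -0.437 -0.321]
  z 0.42 193 x [0.421 0.468 0.475] y [-0.444 -0.437 -0.312]
  z 0.5 322 x [0.427 0.468 0.479] y [-0.444 -0.438 -0.306]
  z 0.58 303 x [0.433 0.44  0.476] y [-0.445 -0.309 -0.301]
  z 0.66 254 x [0.436 0.439 0.444] y [-0.308 -0.302 -0.299]
  z 0.74 389 x [0.437 0.44  0.448] y [-0.308 -0.3   -0.297]
  z 0.82 104 x [0.438 0.442 0.446] y [-0.307 -0.3   -0.296]
scene 1619
  z 0.1 203 x [0.396 0.413 0.479] y [-0.448 -0.434 -0.359]
  z 0.18 326 x [0.399 0.421 0.478] y [-0.455 -0.44  -0.22 ]
  z 0.26 390 x [0.405 0.43  0.478] y [-0.461 -0.435 -0.22 ]
  z 0.34 323 x [0.412 0.423 0.478] y [-0.447 -0.331 -0.319]
  z 0.42 354 x [0.415 0.429 0.477] y [-0.451 -0.324 -0.311]
  z 0.5 23 x [0.424 0.428 0.434] y [-0.323 -0.315 -0.31 ]
wc 73273
  z 0.1 1375 x [0.404 0.418 0.481] y [-0.446 -0.435 -0.367]
  z 0.18 2001 x [0.406 0.47  0.482] y [-0.451 -0.442 -0.345]
  z 0.26 6334 x [0.417 0.466 0.488] y [-0.461 -0.44  -0.22 ]
  z 0.34 28108 x [0.352 0.392 0.433] y [-0.404 -0.32  -0.257]
  z 0.42 35455 x [0.353 0.397 0.435] y [-0.401 -0.322 -0.261]
now 0
wbr 18
  z 0.18 18 x [0.466 0.47  0.472] y [-0.222 -0.221 -0.22 ]
[[0.007 0.007 0.006 0.007 0.005 0.006 0.006]
 [0.009 0.013 0.018 0.02  0.018 0.008 0.006]
 [0.007 0.02  0.019 0.019 0.019 0.007 0.007]
 [0.008 0.018 0.018 0.018 0.017 0.006 0.007]
 [0.008 0.006 0.019 0.018 0.019 0.006 0.007]
 [0.005 0.007 0.018 0.02  0.018 0.007 0.008]]
```

View pics/rod.png

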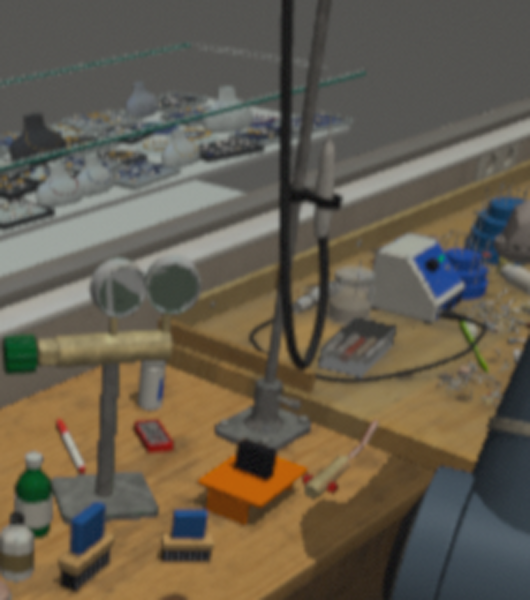

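The scene crop confirms a flex-shaft cable hanging from (285,0) to (305,365), close above the cover. I'll lean the hand away from it and keep the camera on its far side. First the IK check for that route.

```bash
cat >> h.py <<'E'
P=D(10); COV=np.array([.3901,-.3025])
def tilt(deg): return [np.pi,P,D(deg)]
def off(deg,dz=.006):  # TCP horizontal offset from point on tool axis dz above TCP
    a=D(deg); return -np.sin(P)*np.array([np.cos(a),np.sin(a)])*dz/np.cos(P)
E
cat > t.py <<'E'
from plant import robot
from h import *
g=COV+off(185.6)
for p,y in (((.375,-.26,.37),185.6),((*g,.05),185.6),((*BED,.28),201.9),((*BED,.065),201.9)):
    q=robot.inverse_kinematics(p,tilt(y)); print(p,y,None if q is None else np.round(q,2))
E
python3 t.py
```

```text
(0.375, -0.26, 0.37) 185.6 [ 1.56 -0.03 -0.93  1.87 -0.15  1.16  2.35]
(np.float64(0.3911529126553428), np.float64(-0.30239676101150015), 0.05) 185.6 [ 1.48  0.7  -1.09  2.16  0.9   0.66  1.48]
(np.float64(0.463), np.float64(0.4108), 0.28) 201.9 [ 0.01  0.52 -1.17  1.7   0.65  1.16  0.62]
(np.float64(0.463), np.float64(0.4108), 0.065) 201.9 [-0.26  0.66 -0.78  1.91  0.84  0.75  0.43]
```

```bash
python3 - <<'E'
from plant import robot
from h import *
g=COV+off(185.6)
robot.goto([.375,-.26,.37],tilt(185.6)); st(robot,"above")
robot.move_straight([g[0]-.006,g[1]+.01,.13],vel=.2)
robot.move_straight([*g,.09],vel=.12)
print(robot.move_straight([*g,.050],vel=.06,contact_N=8)); st(robot,"at")
robot.grip(0,90); st(robot,"grip")
robot.move_straight([*g,.10],vel=.1); 
robot.move_straight([.375,-.26,.37],vel=.2); st(robot,"lifted")
robot.goto([*(BED+off(201.9)),.27],tilt(201.9)); st(robot,"over bed")
f=robot.grab_frame("wrist"); pickle.dump(f,open("c_w.pkl","wb"));cv2.imwrite("pics/c_w.png",f["image"][:,:,::-1])
E
```

```text
above 22.93 [ 0.3752 -0.2596  0.3698] [ 180.    10.  -174.4] F [ 0.4  0.1 -0.4] op 0.499 g 0.0
False
at 25.61 [ 0.3914 -0.3024  0.05  ] [-180.    10.  -174.4] F [ 0.7 -0.6 -0.3] op 0.5 g 0.0
grip 25.97 [ 0.3915 -0.3027  0.0506] [-179.9   10.  -174.4] F [-0.7  0.5  5.1] op 0.174 g 87.9
lifted 28.13 [ 0.3745 -0.2597  0.369 ] [ 179.9    9.9 -174.4] F [ 0.1  0.1 -1.1] op 0.165 g 87.7
over bed 30.57 [0.4652 0.41   0.27  ] [-180.    10.  -158.2] F [-0.4  0.2 -1.1] op 0.171 g 87.7
```

View pics/c_w.png

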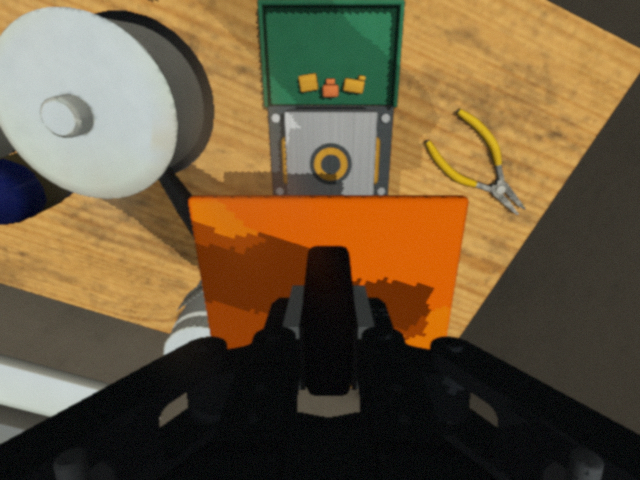

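The cover is held level across its bar, plate front edge at row 198. The bed is in view at (330,150), and the offcuts at (308,83), (330,90) and (355,86). I'll measure the cover and the bed in this same frame.

```bash
cat > m.py <<'E'
from h import *
def meas(fn):
    f=pickle.load(open(fn,"rb"));C=cloud(f);ok=f["range_z"]>0
    H=cv2.cvtColor(f["image"],cv2.COLOR_RGB2HSV).astype(int)
    c,s=np.cos(BY),np.sin(BY);B=C.copy();B[...,:2]=(C[...,:2]-BED)@np.array([[c,-s],[s,c]])
    m=ok&(abs(C[...,2]-.045)<.004)&(abs(B[...,0])<.06)&(abs(B[...,1])<.05)&(H[...,1]<60)
    b=B[m];print("bed n",len(b),"x'min",np.percentile(b[:,0],1).round(4))
    for lo in np.arange(-.045,.045,.01):
        k=b[(b[:,0]>=lo)&(b[:,0]<lo+.01)]
        if len(k)>100: print("  bed x'",round(lo,3),"y'",np.percentile(k[:,1],[1,99]).round(4),"mid",np.percentile(k[:,1],[1,99]).mean().round(4),"z",np.median(k[:,2]).round(4))
    m=ok&(abs(H[...,0]-10)<9)&(H[...,1]>180)&(C[...,2]>.055)&(abs(B[...,0])<.08)&(abs(B[...,1])<.08)
    o=B[m];A=np.c_[o[:,:2],np.ones(len(o))];w=np.linalg.lstsq(A,o[:,2],rcond=None)[0]
    print("plate n",len(o),"slopes deg",np.rad2deg(w[:2]).round(2),"z0",w[2].round(4),"x'min",np.percentile(o[:,0],.5).round(4))
    for lo in np.arange(-.045,.03,.01):
        k=o[(o[:,0]>=lo)&(o[:,0]<lo+.01)]
        if len(k)>100: e=np.percentile(k[:,1],[.5,99.5]);print("  plate x'",round(lo,3),"y'",e.round(4),"mid",e.mean().round(4))
if __name__=="__main__":
    import sys;meas(sys.argv[1])
E
python3 m.py c_w.pkl
```

```text
bed n 6593 x'min -0.0456
  bed x' -0.045 y' [-0.0385  0.0395] mid 0.0005 z 0.0456
  bed x' -0.035 y' [-0.0386  0.0395] mid 0.0005 z 0.0456
  bed x' -0.025 y' [-0.0386  0.0386] mid -0.0 z 0.0457
  bed x' -0.015 y' [-0.0386  0.0389] mid 0.0001 z 0.0457
  bed x' -0.005 y' [-0.0388  0.0385] mid -0.0001 z 0.0458
  bed x' 0.005 y' [-0.0376  0.0389] mid 0.0006 z 0.0456
  bed x' 0.015 y' [-0.0379  0.0393] mid 0.0007 z 0.0456
  bed x' 0.025 y' [-0.0361  0.0398] mid 0.0019 z 0.0454
plate n 30689 slopes deg [-0.2  -0.03] z0 0.2551 x'min -0.04
  plate x' -0.045 y' [-0.0529  0.0494] mid -0.0017
  plate x' -0.035 y' [-0.0529  0.0495] mid -0.0017
  plate x' -0.025 y' [-0.0531  0.0496] mid -0.0018
  plate x' -0.015 y' [-0.0532  0.0495] mid -0.0018
  plate x' -0.005 y' [-0.0528  0.0497] mid -0.0016
  plate x' 0.005 y' [-0.0531  0.0499] mid -0.0016
  plate x' 0.015 y' [-0.0531  0.0501] mid -0.0015
  plate x' 0.025 y' [-0.047   0.0441] mid -0.0015
```

```bash
python3 - <<'E'
from plant import robot
from h import *
from m import meas
robot.move_straight([*(BED+off(201.9)),.135],vel=.15); robot.sleep(.2); st(robot,"hover")
f=robot.grab_frame("wrist"); pickle.dump(f,open("c_w2.pkl","wb"));cv2.imwrite("pics/c_w2.png",f["image"][:,:,::-1])
meas("c_w2.pkl")
E
```

```text
hover 31.87 [0.4644 0.4116 0.136 ] [ 180.    10.1 -158.1] F [-0.2 -0.2 -1.8] op 0.17 g 87.7
bed n 7458 x'min -0.0456
  bed x' -0.045 y' [-0.0387  0.0392] mid 0.0002 z 0.0456
  bed x' -0.035 y' [-0.0386  0.0393] mid 0.0003 z 0.0457
  bed x' -0.025 y' [-0.0373  0.0386] mid 0.0006 z 0.0456
plate n 30551 slopes deg [0.06 0.02] z0 0.1208 x'min -0.0402
  plate x' -0.045 y' [-0.0513  0.0512] mid -0.0001
  plate x' -0.035 y' [-0.0514  0.0513] mid -0.0
  plate x' -0.025 y' [-0.0513  0.0513] mid -0.0
  plate x' -0.015 y' [-0.0514  0.0513] mid -0.0001
  plate x' -0.005 y' [-0.0514  0.0516] mid 0.0001
  plate x' 0.005 y' [-0.0517  0.0517] mid -0.0
  plate x' 0.015 y' [-0.0517  0.0515] mid -0.0001
  plate x' 0.025 y' [-0.0456  0.0461] mid 0.0002
```

Aligned within 0.5 mm. Now the descent.

```bash
python3 - <<'E'
from plant import robot
from h import *
p=BED+off(201.9)+.0003*np.array([-np.sin(BY),np.cos(BY)])
print(robot.move_straight([*p,.098],vel=.08,contact_N=8)); st(robot)
print(robot.move_straight([*p,.085],vel=.04,contact_N=10)); st(robot)
for z in np.arange(.083,.0655,-.002):
    c=robot.move_straight([*p,z],vel=.03,contact_N=22); s=st(robot,f"{z:.3f} {c}")
    if c: break
E
```

```text
False
 32.53 [0.4637 0.4117 0.0977] [ 180.    10.  -158.1] F [ 0.1  0.2 -1.6] op 0.174 g 87.7
False
 33.01 [0.4638 0.4114 0.0848] [-180.    10.  -158.1] F [-0.3  0.1 -0.6] op 0.172 g 87.7
0.083 False 33.26 [0.4639 0.4115 0.083 ] [-180.    10.  -158.1] F [-0.9  0.7 -1.5] op 0.171 g 87.8
0.081 False 33.51 [0.4649 0.4121 0.0826] [-180.    10.2 -158.1] F [ 0.2 -0.9  5.6] op 0.172 g 88.9
0.079 False 33.76 [0.4655 0.4127 0.0814] [ 180.    10.3 -158.1] F [-0.1 -1.2  9.9] op 0.168 g 89.5
0.077 False 34.01 [0.466  0.4129 0.0798] [ 180.    10.3 -158.1] F [ 1.  -1.2 10.1] op 0.17 g 89.5
0.075 False 34.26 [0.4661 0.4127 0.0772] [ 180.    10.3 -158.1] F [ 1.7 -0.4  6.6] op 0.171 g 88.9
0.073 False 34.51 [0.4645 0.4115 0.0729] [ 180.    10.  -158.1] F [ 2.8  2.  -6.8] op 0.172 g 87.7
0.071 False 34.76 [0.4624 0.4106 0.069 ] [-180.     9.8 -158.1] F [  1.3   2.7 -14.1] op 0.176 g 87.8
0.069 False 35.01 [0.4633 0.4112 0.0686] [-180.     9.9 -158.1] F [ 0.2  0.7 -8.6] op 0.174 g 88.4
0.067 False 35.26 [0.4644 0.412  0.0679] [ 180.    10.1 -158.1] F [ 0.3  1.  -1. ] op 0.176 g 89.8
```

```bash
python3 - <<'E'
from plant import robot
from h import *
p=BED+off(201.9)+.0003*np.array([-np.sin(BY),np.cos(BY)])
cmd=np.array([*p,.067]);
for i in range(9):
    s=st(robot,str(cmd.round(4))); F=s["wrist_force"][2]; e=p-s["tcp_pos"][:2]
    if abs(F-9.5)<1 and np.abs(e).max()<.0007: break
    cmd[2]-=np.clip((9.5-F)*.00018,-.002,.002); cmd[:2]+=.6*e
    robot.move_straight(cmd,vel=.02); robot.sleep(.25)
f=robot.grab_frame("wrist"); pickle.dump(f,open("c_w3.pkl","wb"));cv2.imwrite("pics/c_w3.png",f["image"][:,:,::-1])
C=cloud(f);c,sn=np.cos(BY),np.sin(BY);B=C.copy();B[...,:2]=(C[...,:2]-BED)@np.array([[c,-sn],[sn,c]])
H=cv2.cvtColor(f["image"],cv2.COLOR_RGB2HSV).astype(int)
o=B[(f["range_z"]>0)&(abs(H[...,0]-10)<9)&(H[...,1]>180)&(C[...,2]>.046)&(C[...,2]<.06)&(abs(B[...,0])<.08)&(abs(B[...,1])<.08)]
A=np.c_[o[:,:2],np.ones(len(o))];w=np.linalg.lstsq(A,o[:,2],rcond=None)[0]
k=o[o[:,0]<0];print(len(o),"slope",np.rad2deg(w[:2]).round(2),"ztop",w[2].round(4),"x'min",np.percentile(o[:,0],.5),"y'",np.percentile(k[:,1],[.5,99.5]))
b=B[(f["range_z"]>0)&(abs(C[...,2]-.045)<.003)&(H[...,1]<60)&(abs(B[...,0])<.06)&(abs(B[...,1])<.03)];print("bed edge",len(b),np.percentile(b[:,0],[1,99]) if len(b) else "")
E
```

```text
[0.4639 0.4115 0.067 ] 35.26 [0.4644 0.412  0.0679] [ 180.    10.1 -158.1] F [ 0.3  1.  -1. ] op 0.176 g 89.8
[0.4635 0.4111 0.0651] 35.76 [0.4645 0.412  0.0676] [-180.    10.2 -158.1] F [-1.6 -2.2  9.9] op 0.167 g 91.3
29606 slope [0.19 0.03] ztop 0.0516 x'min -0.03991415715875064 y' [-0.05098907  0.05175893]
bed edge 2930 [-0.04573734 -0.0392254 ]
```

View pics/c_w3.png

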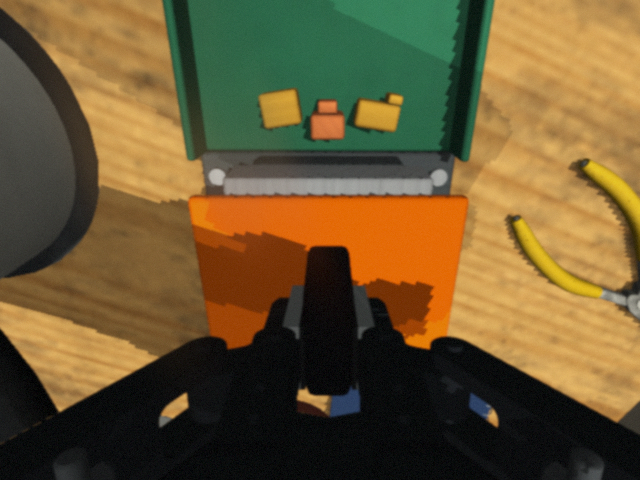

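The cover is fully home: plate top at 51.6 mm (6 mm above the bed), edge parallel to the bed at row 198 and centred within 1 mm. The offcuts are in the tray at (280,108), (327,120) and (380,113).

```bash
python3 - <<'E'
from plant import robot
from h import *
robot.sleep(.6); s=st(robot)
if 8<s["wrist_force"][2]<12.5: print(robot.close_job())
E
```

```text
36.41 [0.4645 0.4121 0.0676] [-180.    10.2 -158.1] F [-1.9 -3.4 11.2] op 0.171 g 91.3
the job is handed in; nothing more can be done
None
```

The job is handed in at 36.4 s: the three offcuts are in the tray, the brush is back on the worktop, and the cover is clipped fully home, centred within about 1 mm, with the arm still pressing it at about 11 N.

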